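# Slide the sample panel out over the painting stand's edge

### The job

Using the fingertips only, push the white sample panel with the orange strip along the top of the painting stand, towards the blue edge above the drip tray, until exactly its orange strip hangs out over the tray: the line between orange and white lies right above the stand's edge, with the panel square to that edge. Slide it flat on the stand, never pick it up or let it tip. Leave the green-striped panel, the orange gourd and the paint jar where they are, and finish with the hand clear.

Things in the scene. Friction and masses are not known exactly. Their poses are not given: they have to be found in the camera images.
- stand: Low painting stand, fixed to the table (it does not move), wood-brown flat top 260 mm (x) by 360 mm (y), its top surface 50 mm above the table. Origin: centre of its underside, at table height. Its x axis points to the far edge, which carries a thin blue facing; beyond that edge, from 7 to 107 mm, stands a black drip tray 20 mm high and as wide as the stand, with a few dried yellow drips in it. It is open underneath between two side walls.
- stand_edge (a point): Middle of the stand's blue-faced far edge, on the top surface (50 mm above the table, 130 mm along x from the stand's origin). Axes as the stand's: x points outward over the tray, y runs along the edge, z up.
- orange_panel: The panel to push: a flat rigid sample panel 150 mm long (x), 90 mm wide (y), 8 mm thick, about 0.1 kg, lying loose on the stand. White, with its last 40 mm towards +x coloured orange. Origin: centre of its underside; x points to the orange end, z up. Starts wholly on the stand, turned up to about 11 degrees from square, orange end towards the blue edge. It slides with ordinary friction and stays where it is left.
- orange_panel_line (a point): Middle of the line between white and orange on the panel's underside, 35 mm along x from the panel's origin (the orange end is 40 mm further on). Axes as the panel's.
- green_panel: Bystander: a panel of the same size and build, with a green end instead of orange, lying loose on the stand beside the other (on its left or right). Origin: centre of its underside; x points to the green end.
- gourd: Bystander: orange bulb-shaped model gourd standing loose on the table beside the stand, 70 mm wide, 100 mm high. Origin: centre of its underside.
- paint_jar: Bystander: closed yellow paint jar with a white cap standing loose on the table beside the stand, 60 mm wide, 85 mm high. Origin: centre of its underside.
Not all that is in view belongs to the job. Leave any black or brown look-alike of the orange_panel alone.

How it is judged:
By the outcome, as a careful person would: the job done as asked, in the order asked, and still so for the second after the job is handed in, with the robot touching nothing.
It also fails if it takes over 43 s, if anything falls off the work surface, if the arm or the gripper's body presses on something with over 40 N, if the wrist force passes 120 N, or if a joint passes its speed limit or range.

### The arm

A 7-joint arm with a two-finger parallel gripper is mounted at the origin on the work surface. World frame = base frame: x ahead of the robot, y to its left, z up, the work surface at z = 0. Lengths are in m, angles in rad, forces in N, time in s.
With the tool pointing down it reaches from about 0.4 to 0.85 m from the base axis. Payload 10.4 kg.
Tool frame: the origin (TCP) lies midway between the tips of the shut fingers; the grasp point (between the pads) lies 19 mm behind it; y points along the fingers, x is the direction in which the jaws open and shut, and the axes are right-handed (so a half turn about y gives the same grasp; the last joint's range is limited). The gripper opens to 87 mm and grips with 3 to 60 N. Pads are 19 mm wide; open, the fingers measure 117 mm over their backs; the gripper's body (75 mm by 190 mm) begins 51 mm behind the grasp point.
Start: joints at [1.228, 0.332, -0.065, 1.46, 0.022, 1.35, -0.088], TCP at [0.197, -0.593, 0.223] pointing down, gripper open.
Joint ranges: [-2.6, 2.6], [-0.5, 2.12], [-1.47, 1.34], [0.16, 2.42], [-1.27, 4.41], [0.06, 2.06], [-2.6, 2.6]. Speed limits (rad/s): [2.22, 2.22, 2.79, 2.79, 3.14, 3.14, 3.14].

### API

Orientations are given as a unit quaternion [x, y, z, w].
In Python, from bench import * gives the robot as it stands.
- The arm moves only by the tool jog_arm, never from a script. Its argument "commands" is a list of rows, each an object with "translation": the shift along the world's x, y, z in mm, a list of three; "twist": the turn about the world's z in rad. A call has 1 to 20 rows; each row shifts and turns the commanded pose from where the row before left it; what a row does not reach is not made up. A row lasts 1/10 s, in which the tool goes at most 50 mm and 8.59 degrees, less where a joint would pass 70% of its speed; a pose out of reach is approached as far as the arm can. A call is refused whole if a number of a shift passes 50 or a number of a turn 0.15, either way. A call with a gripper value outside its range is refused whole. "grip" is the closure, from 0 (fully open) to 1 (shut), set as the call begins (left out, the last holds). The fingers move at their own pace and stop on an object; "grip_force" is the grip in N (left out, the last holds). Time passes only in rows, so rows that do not move let the fingers close. It gives the time, the measured TCP pose, the force and the opening at its end, in the units of the state.
- read_state(): the state, without advancing time (a new reading comes with each control period).
- camera(name): name is "scene" or "top" or "wrist"; returns a dict with "img" (384x512x3 uint8, red, green, blue), "fx", "fy", "cx", "cy" (pixels), "cam_to_world" (4x4, takes a point from camera to world coordinates). Camera axes: x right, y down, z forward; pixel columns grow to the right and rows downward; lengths in m; the calibration is good to about 2 mm. A picture is of the moment at which its call begins. There is no depth.
- close_job(): hands the job in, once; it reports no verdict.
The state is a dict: "time": time; "joint_positions": joint angles; "joint_vel": joint speeds; "joint_torque": joint torques, N m; "ee_pos": TCP position; "eef_rot": TCP orientation; "ft_force": force on the tool from outside, world axes, zero at the start; "torque": the same for the moment, N m; "width": finger opening in m.
Only numpy, scipy, OpenCV 4.12 (cv2) and the standard library are available. Lean on these libraries where they do the work, as an engineer would, in place of code of your own. Each camera call takes 0.05 s, during which the arm holds its last target.

## Working session

There is one attempt and no reset: what is moved stays moved. The work goes in short steps, Python scripts to look and compute and a tool call to move; the robot and the scene stay as the last step left them, time stands still between calls to the robot, and variables do not carry over. Pictures are saved under pics/ and viewed, and the job is handed in when it is done.

Besides the shell and the picture viewer there is one more tool, called after "Request:" as name(argument=value, ...) on one line, values as JSON. jog_arm: Moves the arm, as the interface text tells. Its arguments: {"type":"object","properties":{"commands":{"type":"array"},"grip":{"type":"number"},"grip_force":{"type":"number"}},"required":["commands"]}

```bash
mkdir -p pics
cat > h.py <<'E'
from bench import *
import numpy as np, cv2
def snap(n,f):
    c=camera(n); cv2.imwrite('pics/'+f,c['img'][:,:,::-1]); return c
def ray(c,u,v,z):
    d=np.array([(u-c['cx'])/c['fx'],(v-c['cy'])/c['fy'],1.]); M=np.array(c['cam_to_world']); d=M[:3,:3]@d; o=M[:3,3]
    return o+d*(z-o[2])/d[2]
def proj(c,p):
    M=np.array(c['cam_to_world']); q=M[:3,:3].T@(np.array(p)-M[:3,3]); return q[0]/q[2]*c['fx']+c['cx'],q[1]/q[2]*c['fy']+c['cy']
E
python3 - <<'E'
from h import *
for n in("scene","top"):
    c=snap(n,n+'0.png'); print(n,c['fx'],np.round(c['cam_to_world'],3).tolist())
s=read_state(); print({k:np.round(v,3).tolist() for k,v in s.items()})
E
```

```text
scene 367.6084059869658 [[-0.443, 0.643, -0.625, 1.136], [0.896, 0.327, -0.299, 0.352], [0.012, -0.692, -0.721, 0.781], [0.0, 0.0, 0.0, 1.0]]
top 457.10798975263225 [[-0.004, -0.997, 0.078, 0.392], [-1.0, 0.003, -0.003, 0.045], [0.003, -0.078, -0.997, 1.235], [0.0, 0.0, 0.0, 1.0]]
{'time': 0.1, 'joint_positions': [1.228, 0.333, -0.065, 1.461, 0.022, 1.35, -0.088], 'joint_vel': [0.003, 0.001, -0.001, -0.004, 0.002, -0.001, -0.001], 'joint_torque': [0.001, -62.455, 0.024, -39.072, -0.061, 0.037, 0.0], 'ee_pos': [0.196, -0.593, 0.222], 'eef_rot': [-0.573, 0.414, -0.414, 0.573], 'ft_force': [0.201, -0.366, 0.401], 'torque': [-0.017, 0.013, 0.0], 'width': 0.087}
```

View pics/top0.png

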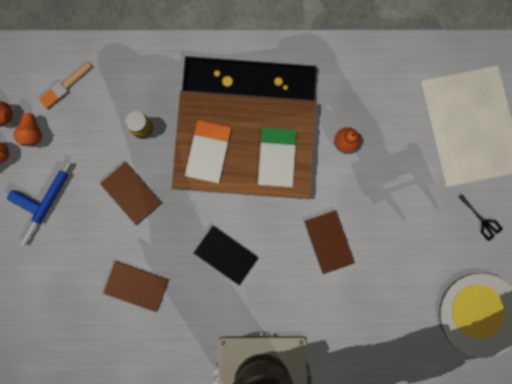

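View pics/scene0.png

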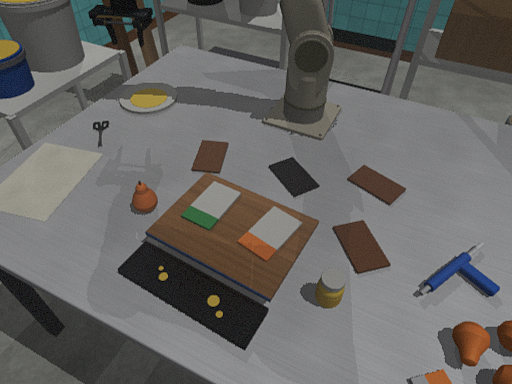

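```bash
cat >> h.py <<'E'
def comp(m,minA=150):
    n,l,s,ce=cv2.connectedComponentsWithStats(m.astype(np.uint8)); return [(l==i) for i in range(1,n) if s[i,4]>=minA]
def box(c,m,z):
    cs,_=cv2.findContours(m.astype(np.uint8),cv2.RETR_EXTERNAL,cv2.CHAIN_APPROX_NONE)
    k=max(cs,key=cv2.contourArea).reshape(-1,2)
    P=np.array([ray(c,u,v,z)[:2] for u,v in k])*1000
    r=cv2.minAreaRect(P.astype(np.float32)); return r,P
E
python3 - <<'E'
from h import *
c=camera("top"); im=c['img']; hsv=cv2.cvtColor(im,cv2.COLOR_RGB2HSV)
for (u,v) in [(208,165),(212,130),(277,136),(277,165),(245,140),(245,97),(245,95),(245,99),(245,93)]: print((u,v),im[v,u],hsv[v,u])
roi=np.zeros(im.shape[:2],bool); roi[85:200,165:325]=1
H,S,V=[hsv[...,i].astype(int) for i in range(3)]
white=(S<40)&(V>120)&roi
org=(S>190)&(H<14)&(V>150)&roi
grn=(H>40)&(H<90)&(S>100)&roi
for n,m,z in(("white",white,.058),("orange",org,.058),("green",grn,.058)):
    for k in comp(m): 
        r,P=box(c,k,z); print(n,k.sum(),np.round(r[0],1),np.round(r[1],1),r[2],np.round(cv2.boxPoints(r),0).tolist(), np.argwhere(k).mean(0)[::-1])
br=((S>60)&(V>50)&(H<20)|white|org|grn)&roi
k=max(comp(br),key=lambda a:a.sum()); r,P=box(c,k,.05); print("stand",np.round(r[0],1),np.round(r[1],1),r[2],np.round(cv2.boxPoints(r),0).tolist())
cr=im[50:205,165:325]; cv2.imwrite('pics/crop.png',cv2.resize(cr,None,fx=5,fy=3.8*5/3.8,interpolation=cv2.INTER_NEAREST)[:600,:,::-1])
E
```

```text
(208, 165) [180 177 170] [ 21  14 180]
(212, 130) [181  90  40] [ 11 199 181]
(277, 136) [ 41 111  55] [ 66 161 111]
(277, 165) [175 173 166] [ 23  13 175]
(245, 140) [105  68  40] [ 13 158 105]
(245, 97) [90 60 39] [ 12 144  90]
(245, 95) [48 42 48] [150  32  48]
(245, 99) [100  65  39] [ 13 156 100]
(245, 93) [12 14 17] [108  75  17]
white 2682 [625.6  42.9] [418.4 300.9] 89.85796356201172 [[475.0, -166.0], [776.0, -167.0], [777.0, 252.0], [476.0, 252.0]] [227.93586875 155.42654735]
white 1417 [579.6 143.2] [ 90.  107.2] 77.45958709716797 [[518.0, 111.0], [622.0, 88.0], [642.0, 175.0], [537.0, 199.0]] [206.01623147 159.15031757]
white 1434 [564.8 -39.2] [ 89.2 109. ] 85.46698760986328 [[507.0, -79.0], [616.0, -88.0], [623.0, 1.0], [514.0, 10.0]] [276.28800558 164.62412831]
orange 421 [656.2 126.8] [87.2 33.7] 78.36969757080078 [[631.0, 87.0], [664.0, 81.0], [682.0, 166.0], [649.0, 173.0]] [212.44893112 129.98812352]
green 492 [641.1 -44.5] [90.6 37.3] 85.69841003417969 [[619.0, -88.0], [656.0, -91.0], [663.0, -1.0], [626.0, 2.0]] [278.06910569 135.55081301]
stand [627.2  42.9] [421.3 302.9] 89.85826873779297 [[475.0, -167.0], [778.0, -168.0], [779.0, 253.0], [476.0, 254.0]]
```

View pics/crop.png

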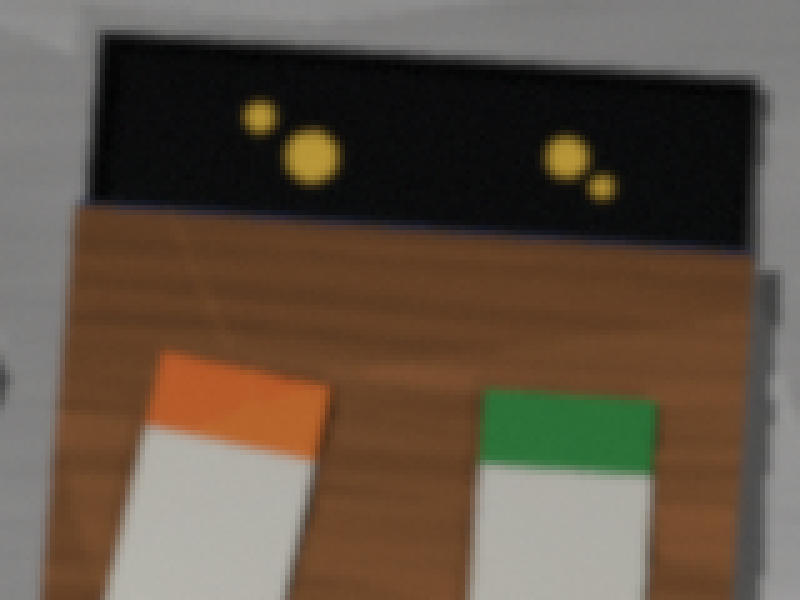

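```bash
cat >> h.py <<'E'
def edge(c,a,b,z,chan,half=12,n=40,rng=(0.08,0.92)):
    """a,b approx world mm ends; returns fitted line pts (point,dir) mm, resid. chan: HxW float image."""
    a=np.array(a,float);b=np.array(b,float);d=(b-a)/np.linalg.norm(b-a);nn=np.array([-d[1],d[0]])
    t=np.linspace(-half,half,int(half*8)+1); pts=[]
    for f in np.linspace(*rng,n):
        q=a+(b-a)*f+nn*t[:,None]
        uv=np.array([proj(c,[x/1000,y/1000,z]) for x,y in q],np.float32)
        p=cv2.remap(chan.astype(np.float32),uv[:,0].reshape(1,-1),uv[:,1].reshape(1,-1),cv2.INTER_LINEAR)[0]
        g=np.abs(np.gradient(cv2.GaussianBlur(p.reshape(1,-1),(0,0),5)[0])); i=g.argmax()
        lo,hi=max(0,i-16),min(len(t),i+17); w=g[lo:hi]**2; pts.append(a+(b-a)*f+nn*(t[lo:hi]*w).sum()/w.sum())
    P=np.array(pts,np.float32); 
    for _ in range(2):
        L=cv2.fitLine(P,cv2.DIST_HUBER,0,.01,.01).ravel(); r=(P-L[2:])@np.array([-L[1],L[0]]); P=P[np.abs(r)<max(1,2*np.abs(r).std())]
    dd=L[:2]*np.sign(L[:2]@d); return L[2:],dd,r.std(),len(P)
def isect(l1,l2):
    A=np.array([l1[1],-l2[1]]).T; s=np.linalg.solve(A,l2[0]-l1[0]); return l1[0]+s[0]*l1[1]
def chans(im):
    im=im.astype(float); return {'R':im[...,0],'G':im[...,1],'B':im[...,2],'RB':im[...,0]-im[...,2]}
def standlines(c,far=((744,220),(739,-135))):
    return None
E
python3 - <<'E'
from h import *
c=camera("top"); ch=chans(c['img'])
for uv in [(180,92),(315,100),(173,188),(312,197)]: print(uv,np.round(ray(c,*uv,.05)*1000,1))
for uv in [(197.5,121),(231,127),(194,135),(228,142),(187,177),(219,183)]: print(uv,np.round(ray(c,*uv,.058)*1000,1))
E
```

```text
(180, 92) [760.2 213.3  50. ]
(315, 100) [ 737.7 -143.6   50. ]
(173, 188) [505.2 229.5  50. ]
(312, 197) [ 480.5 -131.9   50. ]
(197.5, 121) [680.1 165.8  58. ]
(231, 127) [664.   78.3  58. ]
(194, 135) [643.1 174.8  58. ]
(228, 142) [624.3  86.1  58. ]
(187, 177) [532.9 192.3  58. ]
(219, 183) [517.  109.5  58. ]
```

```bash
cat >> h.py <<'E'
def measure(c,tl,tr,ml,mr,bl,br,stand=None):
    ch=chans(c['img']); o={}
    z=.058
    if stand is None:
        o['far']=edge(c,(760,213),(738,-144),.05,ch['R'],6,60)
        o['left']=edge(c,(505,229),(760,213),.05,ch['RB'],8)
        o['right']=edge(c,(480,-132),(738,-144),.05,ch['RB'],8)
        o['near']=edge(c,(505,229),(480,-132),.05,ch['RB'],8)
    o['line']=edge(c,ml,mr,z,ch['B'],8)
    o['front']=edge(c,tl,tr,z,ch['R'],8)
    o['pl']=edge(c,ml,bl,z,ch['B'],8); o['pr']=edge(c,mr,br,z,ch['B'],8)
    o['back']=edge(c,bl,br,z,ch['B'],8)
    return o
E
python3 - <<'E'
from h import *
c=camera("top")
o=measure(c,(680,166),(664,78),(643,175),(624,86),(533,194),(517,108))
for k,v in o.items(): print(k,np.round(v[0],1),round(np.degrees(np.arctan2(v[1][1],v[1][0])),2),round(float(v[2]),2),v[3])
I=lambda a,b:np.round(isect(o[a],o[b]),1)
fl,fr,nl,nr=I('far','left'),I('far','right'),I('near','left'),I('near','right'); print(fl,fr,nl,nr,np.linalg.norm(fl-fr),np.linalg.norm(fl-nl))
a,b,m,n,p,q=I('front','pl'),I('front','pr'),I('line','pl'),I('line','pr'),I('back','pl'),I('back','pr');print(a,b,m,n,p,q)
D=np.linalg.norm;print(D(a-b),D(a-m),D(a-p),D(p-q))
# gourd/jar etc
im=c['img'];hsv=cv2.cvtColor(im,cv2.COLOR_RGB2HSV)
for uv in [(139,125),(347,140)]: print(np.round(ray(c,*uv,.07)*1000))
E
```

```text
far [752.   55.7] -94.18 0.2 60
left [632.7 224. ] -4.35 0.17 40
right [ 610.8 -135. ] -4.11 0.27 40
near [491.2  56.4] -94.43 0.17 40
line [636.7 138.8] -102.41 0.12 40
front [673.7 122.9] -102.53 0.22 40
pl [590.  187.9] 168.3 0.17 40
pr [570.7  99. ] 167.55 0.09 40
back [525.8 153.5] -102.49 0.13 40
[763.6 214.1] [ 737.4 -144.1] [504.9 233.7] [ 477.1 -125.4] 359.1569016460633 259.44141920672575
[683.9 168.5] [663.9  78.4] [645.  176.5] [625.3  86.9] [535.9 199.1] [516.4 111. ]
92.29306582837087 39.71410328837853 151.13027492861912 90.23225587338487
[667. 316.  70.]
[ 626. -221.   70.]
```

Run:
```python
from h import *
from scipy.spatial.transform import Rotation as R
s=read_state(); M=R.from_quat(s['eef_rot']).as_matrix(); print(np.round(M,3)); j=np.degrees(np.arctan2(M[1,0],M[0,0]));print(j,s['time'])
t=np.radians(-4.25);e=np.array([np.cos(t),np.sin(t)]);n=np.array([-e[1],e[0]])
for k,p in dict(fl=(763.6,214.1),edgemid=(750.5,35),bl=(535.9,199.1),br=(516.4,111),near=(491.2,56.4),bc=(526.1,155)).items(): print(k,np.array(p)@e,np.array(p)@n)
for a,b in ((468,190),(490,190),(500,190)): print(a,b,a*e+b*n)
```

```text
[[ 0.314 -0.     0.949]
 [-0.949  0.001  0.314]
 [-0.001 -1.    -0.   ]]
-71.67416274512927 0.25
fl 745.6336135911324 270.10050774300674
edgemid 745.8424667603251 90.52217837012913
bl 519.6713737969103 238.26725174902205
br 506.75395317368503 148.9643948829471
near 485.66957207384684 92.6470008235911
bc 513.1665064005525 193.56225538221983
468 190 [480.79369976 154.79476176]
490 190 [502.73320384 153.16437497]
500 190 [512.70570569 152.42329007]
```

Request:
jog_arm(commands=[{"translation":[25,24,0],"twist":-0.025},{"translation":[25,24,0],"twist":-0.025},{"translation":[25,24,0],"twist":-0.025},{"translation":[25,24,0],"twist":-0.025},{"translation":[25,24,0],"twist":-0.025},{"translation":[25,24,0],"twist":-0.025},{"translation":[25,24,0],"twist":-0.025},{"translation":[25,24,0],"twist":-0.025},{"translation":[13,31,0],"twist":-0.025},{"translation":[13,31,0],"twist":-0.025},{"translation":[13,31,0],"twist":-0.025},{"translation":[13,31,0],"twist":-0.025},{"translation":[13,31,0],"twist":-0.025},{"translation":[13,31,0],"twist":-0.025},{"translation":[13,31,0],"twist":-0.025},{"translation":[13,31,0],"twist":-0.02}], grip=0.425)

```text
time: 1.85
ee_pos: [0.5008, -0.1521, 0.2226]
eef_rot: [0.481, -0.519, 0.519, -0.481]
ft_force: [0.9, -0.4, 0.5]
width: 0.0502
```

Request:
jog_arm(commands=[{"translation":[0,31,0],"twist":0},{"translation":[0,31,0],"twist":0},{"translation":[0,31,0],"twist":0},{"translation":[0,31,0],"twist":0},{"translation":[0,31,0],"twist":0},{"translation":[0,31,0],"twist":0},{"translation":[0,31,0],"twist":0},{"translation":[0,31,0],"twist":0},{"translation":[0,31,0],"twist":0},{"translation":[-3,29,0],"twist":0},{"translation":[0,0,0],"twist":0},{"translation":[0,0,0],"twist":0}])

```text
time: 3.05
ee_pos: [0.4973, 0.1549, 0.2225]
eef_rot: [0.481, -0.518, 0.518, -0.481]
ft_force: [0.2, -0.7, 0.2]
width: 0.0502
```

Run:
```python
from h import *
from scipy.spatial.transform import Rotation as R
s=read_state(); M=R.from_quat(s['eef_rot']).as_matrix(); print(np.round(M,3),np.degrees(np.arctan2(M[1,0],M[0,0])),s['ee_pos'],s['time'],np.round(s['joint_positions'],2))
snap("top","top1.png");c=snap("wrist","w1.png")
```

```text
[[-0.074 -0.     0.997]
 [-0.997 -0.    -0.074]
 [ 0.    -1.    -0.   ]] -94.23087852684485 [0.49733772 0.15492152 0.22247075] 3.05 [ 0.22  0.16 -0.67  1.7   0.1   1.31 -2.11]
```

View pics/top1.png

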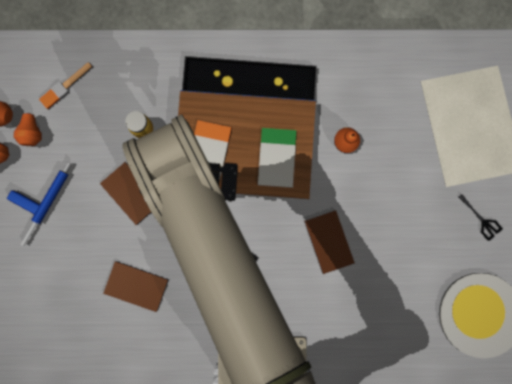

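View pics/w1.png

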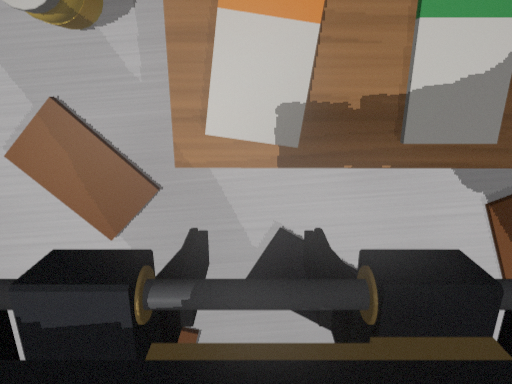

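Request:
jog_arm(commands=[{"translation":[-1,1,-25],"twist":0},{"translation":[0,1,-25],"twist":0},{"translation":[0,0,-25],"twist":0},{"translation":[0,0,-25],"twist":0},{"translation":[0,0,-25],"twist":0},{"translation":[0,0,-20],"twist":0},{"translation":[0,0,-12],"twist":0},{"translation":[0,0,-6],"twist":0},{"translation":[0,0,-4],"twist":0},{"translation":[0,0,-1],"twist":0},{"translation":[0,0,0],"twist":0},{"translation":[0,0,0],"twist":0}])

```text
time: 4.35
ee_pos: [0.4969, 0.1568, 0.0552]
eef_rot: [0.481, -0.518, 0.519, -0.481]
ft_force: [-0.2, -0.4, 0.2]
width: 0.0503
```

Run:
```python
from h import *
snap("scene","s2.png");c=snap("wrist","w2.png")
```

```text
(no output)
```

View pics/s2.png

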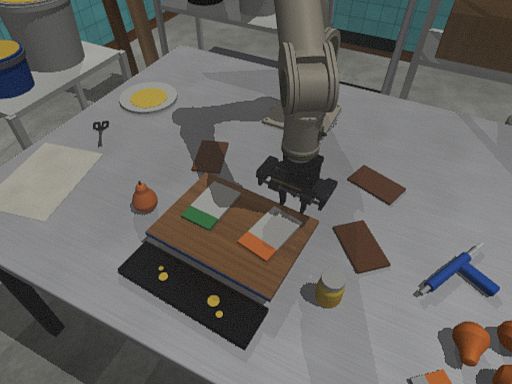

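View pics/w2.png

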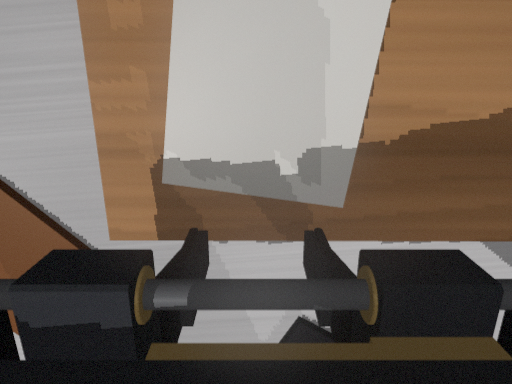

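Request:
jog_arm(commands=[{"translation":[3,-0.2,-2],"twist":0},{"translation":[4,-0.3,0],"twist":0},{"translation":[4,-0.3,0],"twist":0},{"translation":[4,-0.3,0],"twist":0},{"translation":[4,-0.3,0],"twist":0},{"translation":[4,-0.3,0],"twist":0},{"translation":[4,-0.3,0],"twist":0},{"translation":[4,-0.3,0],"twist":0},{"translation":[4,-0.3,0],"twist":0},{"translation":[4,-0.3,0],"twist":0},{"translation":[4,-0.3,0],"twist":0},{"translation":[4,-0.3,0],"twist":0},{"translation":[4,-0.3,0],"twist":0},{"translation":[4,-0.3,0],"twist":0},{"translation":[4,-0.3,0],"twist":0},{"translation":[4,-0.3,0],"twist":0},{"translation":[4,-0.3,0],"twist":0},{"translation":[4,-0.3,0],"twist":0},{"translation":[4,-0.3,0],"twist":0},{"translation":[4,-0.3,0],"twist":0}])

```text
time: 6.45
ee_pos: [0.5758, 0.1508, 0.0526]
eef_rot: [0.481, -0.518, 0.518, -0.481]
ft_force: [-1.1, 0.1, -0.5]
width: 0.0498
```

Run:
```python
from h import *
snap("scene","s3.png");c=snap("wrist","w3.png");snap("top","t3.png")
```

```text
(no output)
```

View pics/s3.png

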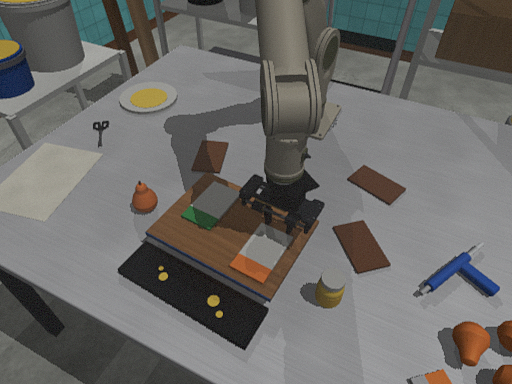

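View pics/w3.png

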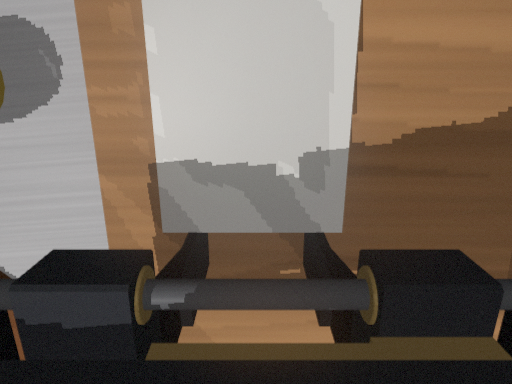

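View pics/t3.png

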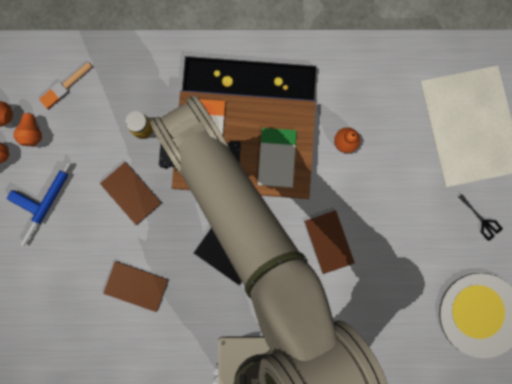

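Run:
```python
from h import *
t=np.radians(-4.25);e=np.array([np.cos(t),np.sin(t)]);n=np.array([-e[1],e[0]])
def sc(P):return P@e,P@n
w=camera("wrist"); ch=chans(w['img'])
for u in (220,240,260,280,295):
    col=ch['B'][215:245,u]; g=np.abs(np.gradient(cv2.GaussianBlur(col.reshape(1,-1),(0,0),1)[0])); v=215+(g*g*np.arange(30)).sum()/(g*g).sum()
    print('back s',u,round(v,2),np.round(sc(ray(w,u,v,.058)[:2]*1000),1))
c=camera("top"); cv2.imwrite('pics/c3.png',cv2.resize(c['img'][80:160,170:270],None,fx=7,fy=7,interpolation=cv2.INTER_NEAREST)[:,:,::-1])
s=read_state();print(sc(s['ee_pos'][:2]*1000),s['time'])
far=edge(c,(760,213),(738,-144),.05,chans(c['img'])['R'],6,60); print(sc(far[0]),np.degrees(np.arctan2(far[1][1],far[1][0])))
```

```text
back s 220 231.31 [574.  209.9]
back s 240 231.28 [574.  199.9]
back s 260 231.25 [574.1 189.8]
back s 280 231.33 [574.  179.8]
back s 295 231.28 [574.1 172.2]
(np.float64(562.7992581033665), np.float64(193.02450612323278)) 6.7
(np.float64(745.8571118602225), np.float64(93.49593377113501)) -94.18048969977627
```

View pics/c3.png

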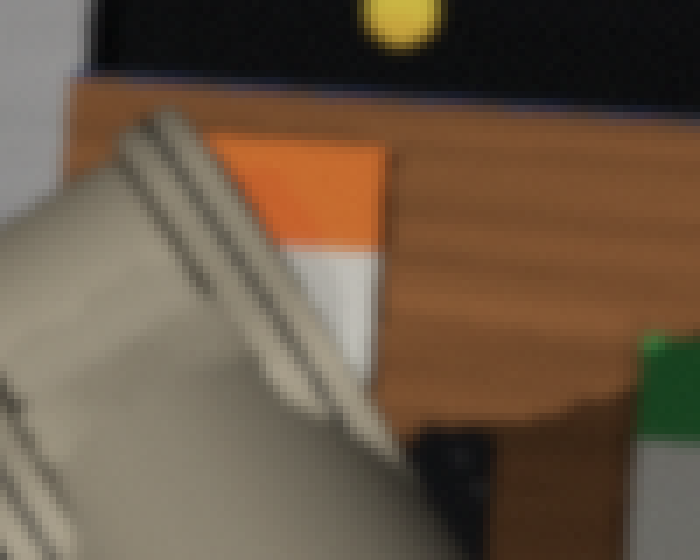

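```bash
cat >> h.py <<'E'
TT=np.radians(-4.2);EE=np.array([np.cos(TT),np.sin(TT)]);NN=np.array([-EE[1],EE[0]])
def sc(P):return np.round(P@EE,2),np.round(P@NN,1)
def eu(c,a,b,z,k,half=6):
    a=ray(c,*a,z)[:2]*1000;b=ray(c,*b,z)[:2]*1000
    r=edge(c,a,b,z,chans(c['img'])[k],half); return sc(r[0]),round(float(np.degrees(np.arctan2(r[1][1],r[1][0]))),2),round(float(r[2]),2)
E
python3 - <<'E'
from h import *
c=camera("top")
print('front',eu(c,(203,99.3),(224,101),.058,'R'))
print('line',eu(c,(213,115),(223.5,115.7),.058,'B'))
far=edge(c,(760,213),(738,-144),.05,chans(c['img'])['R'],6,60); print('far',sc(far[0]))
f=eu(c,(180,92),(230,95),.05,'R');print('far local',f)
print(sc(read_state()['ee_pos'][:2]*1000))
E
```

```text
front ((np.float64(725.63), np.float64(178.4)), -94.3, 0.13)
line ((np.float64(685.91), np.float64(161.6)), -94.59, 0.08)
far (np.float64(745.95), np.float64(93.4))
far local ((np.float64(745.79), np.float64(197.9)), -94.0, 0.1)
(np.float64(562.95), np.float64(192.5))
```

Request:
jog_arm(commands=[{"translation":[4,-0.3,0],"twist":0},{"translation":[4,-0.3,0],"twist":0},{"translation":[4,-0.3,0],"twist":0},{"translation":[4,-0.3,0],"twist":0},{"translation":[4,-0.3,0],"twist":0},{"translation":[4,-0.3,0],"twist":0},{"translation":[4,-0.3,0],"twist":0},{"translation":[4,-0.3,0],"twist":0},{"translation":[4,-0.3,0],"twist":0},{"translation":[4,-0.3,0],"twist":0},{"translation":[4,-0.3,0],"twist":0},{"translation":[4,-0.3,0],"twist":0},{"translation":[3,-0.2,0],"twist":0},{"translation":[2,-0.1,0],"twist":0},{"translation":[1,0,0],"twist":0},{"translation":[0,0,0],"twist":0},{"translation":[0,0,0],"twist":0}])

```text
time: 8.45
ee_pos: [0.6297, 0.1468, 0.0526]
eef_rot: [0.481, -0.518, 0.519, -0.481]
ft_force: [0.3, 0.1, -0.6]
width: 0.0499
```

Run:
```python
from h import *
c=camera("top"); cv2.imwrite('pics/c4.png',cv2.resize(c['img'][60:140,170:270],None,fx=7,fy=7,interpolation=cv2.INTER_NEAREST)[:,:,::-1])
print(sc(read_state()['ee_pos'][:2]*1000))
w=snap("wrist","w4.png")
```

```text
(np.float64(617.21), np.float64(192.5))
```

View pics/c4.png

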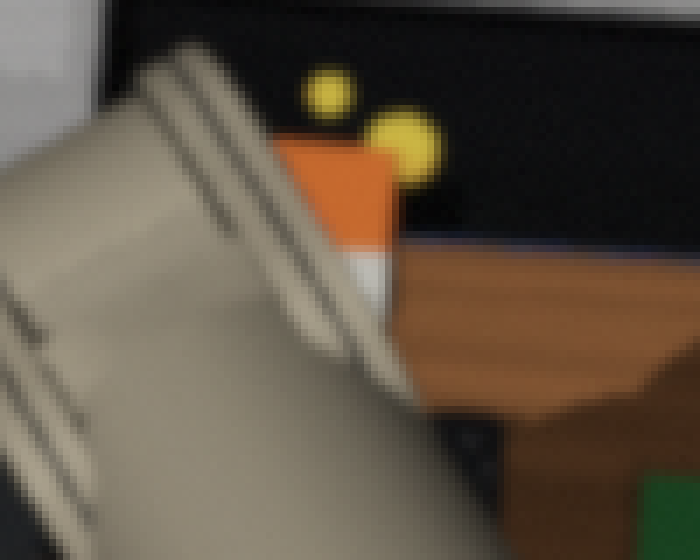

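View pics/w4.png

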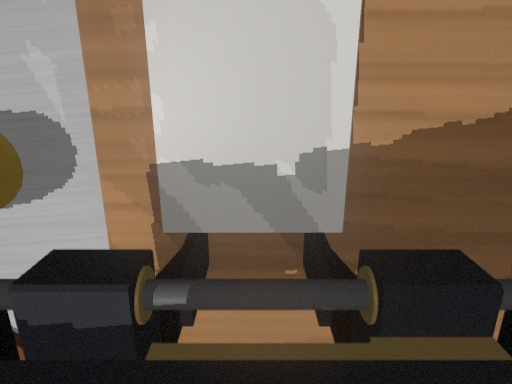

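Request:
jog_arm(commands=[{"translation":[2,-0.1,0],"twist":0},{"translation":[2,-0.2,0],"twist":0},{"translation":[0,0,0],"twist":0},{"translation":[0,0,0],"twist":0}])

```text
time: 8.95
ee_pos: [0.6337, 0.1465, 0.0526]
eef_rot: [0.481, -0.518, 0.519, -0.481]
ft_force: [-0.8, -0.8, 0.1]
width: 0.0499
```

Run:
```python
from h import *
print(sc(read_state()['ee_pos'][:2]*1000))
```

```text
(np.float64(621.29), np.float64(192.5))
```

Request:
jog_arm(commands=[{"translation":[-5,0.4,0],"twist":0},{"translation":[-15,1.1,0],"twist":0},{"translation":[-20,1.5,10],"twist":0},{"translation":[-20,1,30],"twist":0},{"translation":[-20,0,40],"twist":0},{"translation":[-30,0,40],"twist":0},{"translation":[-30,0,40],"twist":0},{"translation":[-30,0,0],"twist":0},{"translation":[0,0,0],"twist":0}])

```text
time: 9.85
ee_pos: [0.4612, 0.1513, 0.214]
eef_rot: [0.481, -0.517, 0.519, -0.482]
ft_force: [0.4, -0.3, -0.2]
width: 0.0501
```

Run:
```python
from h import *
c=snap("top","t5.png"); cv2.imwrite('pics/c5.png',cv2.resize(c['img'][60:140,170:270],None,fx=7,fy=7,interpolation=cv2.INTER_NEAREST)[:,:,::-1])
print(read_state()['ee_pos'],read_state()['time'])
```

```text
[0.46254182 0.15053779 0.21335843] 9.9
```

View pics/t5.png

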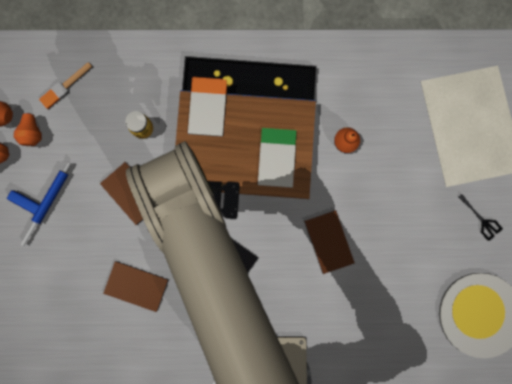

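View pics/c5.png

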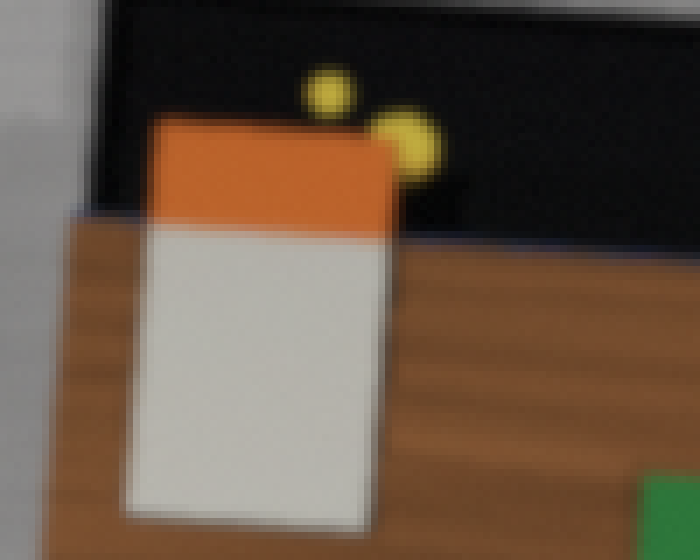

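```bash
cat > m.py <<'E'
from h import *
def run(dv=0):
    c=camera("top")
    print('front',eu(c,(193,77-dv),(221,79.2-dv),.058,'R',5))
    print('line',eu(c,(192,91.7-dv),(225,94.2-dv),.058,'B',5))
    print('back',eu(c,(189,133.4-dv),(222,135.9-dv),.058,'B',5))
    print('pl',eu(c,(191,96),(188.5,130),.058,'B',5));print('pr',eu(c,(225,98),(223,130),.058,'B',5))
    for k in 'R','RB','G': print('far',k,eu(c,(231,94.9),(312,99.7),.05,k,5))
    print('near',eu(c,(245,192.5),(310,197),.05,'RB',6))
    print('left',eu(c,(179,98),(173,180),.05,'RB',6)); 
    M=np.array(c['cam_to_world']); print(M[:3,3])
if __name__=='__main__':
    import sys; run(float(sys.argv[1]) if len(sys.argv)>1 else 0)
E
python3 m.py; python3 -c "
from h import *
c=camera('top');print(c['img'][94:104,250],c['img'][86:97,205])"
```

```text
front ((np.float64(783.56), np.float64(206.3)), -94.57, 0.15)
line ((np.float64(743.51), np.float64(191.6)), -94.33, 0.13)
back ((np.float64(631.86), np.float64(189.7)), -94.37, 0.08)
pl ((np.float64(684.9), np.float64(238.7)), 175.94, 0.09)
pr ((np.float64(698.0), np.float64(147.9)), 175.75, 0.12)
far R ((np.float64(745.82), np.float64(46.8)), -94.14, 0.12)
far RB ((np.float64(744.67), np.float64(43.6)), -94.22, 0.26)
far G ((np.float64(746.51), np.float64(26.0)), -94.04, 0.13)
near ((np.float64(485.96), np.float64(4.9)), -94.37, 0.1)
left ((np.float64(640.68), np.float64(269.8)), 176.03, 1.13)
[0.39213604 0.04476398 1.23458207]
[[ 20  22  32]
 [ 44  40  48]
 [ 76  57  50]
 [ 98  67  45]
 [109  72  44]
 [115  75  45]
 [118  77  47]
 [113  74  44]
 [109  71  42]
 [110  71  41]] [[186  99  43]
 [186  98  43]
 [187  99  44]
 [187  99  44]
 [187  99  44]
 [186 103  52]
 [184 123  90]
 [181 154 138]
 [178 171 162]
 [179 176 168]
 [178 176 168]]
```

Run:
```python
from h import *
c=camera("scene")
P=lambda s,b,z: proj(c,[*((s*EE+b*NN)/1000),z])
for nm,s,b,z in [('line L',743.5,235,.058),('line R',743.5,150,.058),('edge',745.8,140,.05),('edge',745.8,-80,.05),('front',783.5,190,.058)]: print(nm,np.round(P(s,b,z),1))
u,v=P(745.8,130,.05); x,y=int(u),int(v)
print(x,y); cv2.imwrite('pics/c6.png',cv2.resize(c['img'][200:310,140:290],None,fx=5,fy=5,interpolation=cv2.INTER_NEAREST)[:,:,::-1])
print('line',eu(c,P(743.5,232,.058),P(743.5,152,.058),.058,'B',6))
for k in 'R','B','RB','G': print('edge',k,eu(c,P(745.8,135,.05),P(745.8,-70,.05),.05,k,8))
# profile along s at b=100
for b in (110,60,0):
  print([ (ds,c['img'][int(round(q[1])),int(round(q[0]))].tolist()) for ds in range(-6,16,2) for q in [P(745.8+ds,b,.05)]])
```

```text
line L [257.  287.9]
line R [224.8 270.8]
edge [220.8 271.5]
edge [148.  232.5]
front [229.9 292.5]
217 269
line ((np.float64(744.05), np.float64(193.2)), -94.17, 0.22)
edge R ((np.float64(746.71), np.float64(26.3)), -94.31, 0.24)
edge B ((np.float64(747.41), np.float64(31.5)), -92.94, 1.05)
edge RB ((np.float64(745.85), np.float64(28.1)), -94.38, 0.23)
edge G ((np.float64(748.0), np.float64(-0.6)), -94.34, 0.43)
[(-6, [102, 76, 49]), (-4, [102, 76, 49]), (-2, [102, 76, 49]), (0, [73, 64, 73]), (2, [73, 64, 73]), (4, [28, 40, 61]), (6, [36, 39, 55]), (8, [45, 47, 59]), (10, [62, 60, 64]), (12, [68, 69, 68]), (14, [68, 69, 68])]
[(-6, [103, 76, 52]), (-4, [103, 76, 52]), (-2, [96, 71, 46]), (0, [79, 71, 83]), (2, [54, 64, 83]), (4, [33, 43, 62]), (6, [28, 32, 46]), (8, [40, 46, 56]), (10, [71, 69, 67]), (12, [71, 69, 67]), (14, [68, 69, 68])]
[(-6, [105, 76, 53]), (-4, [100, 70, 47]), (-2, [100, 70, 47]), (0, [81, 76, 80]), (2, [81, 76, 80]), (4, [33, 43, 65]), (6, [41, 45, 53]), (8, [41, 45, 53]), (10, [73, 73, 69]), (12, [73, 73, 69]), (14, [74, 80, 77])]
```

View pics/c6.png

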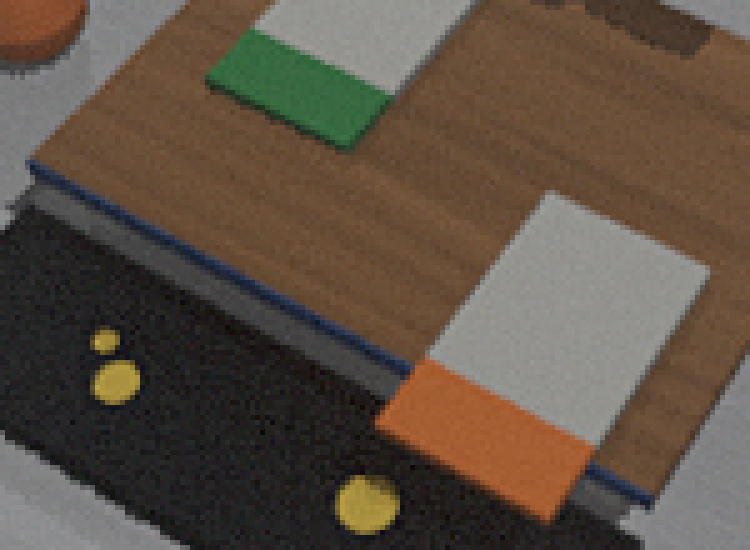

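Request:
jog_arm(commands=[{"translation":[28,0,0],"twist":0},{"translation":[28,0,0],"twist":0},{"translation":[28,0,0],"twist":0},{"translation":[28,-1,-20],"twist":0},{"translation":[24,-0.5,-30],"twist":0},{"translation":[0,0,-30],"twist":0},{"translation":[0,0,-30],"twist":0},{"translation":[0,0,-25],"twist":0},{"translation":[0,0,-15],"twist":0},{"translation":[0,0,-8],"twist":0},{"translation":[0,0,-2],"twist":0},{"translation":[0,0,0],"twist":0},{"translation":[0,0,0],"twist":0}])

```text
time: 11.35
ee_pos: [0.6003, 0.1493, 0.0538]
eef_rot: [0.48, -0.518, 0.519, -0.481]
ft_force: [-0.5, -0.5, 0.2]
width: 0.0502
```

Run:
```python
from h import *
from scipy.spatial.transform import Rotation as R
s=read_state(); M=R.from_quat(s['eef_rot']).as_matrix(); print(np.degrees(np.arctan2(M[1,0],M[0,0])),np.round(s['ee_pos']*1000,2),s['time'])
```

```text
-94.31695484035565 [600.26 149.29  53.75] 11.35
```

Request:
jog_arm(commands=[{"translation":[10,-0.8,-1],"twist":0},{"translation":[10,-0.8,0],"twist":0},{"translation":[8,-0.7,0],"twist":0},{"translation":[3,-0.3,0],"twist":0},{"translation":[1,-0.1,0],"twist":0},{"translation":[1,-0.1,0],"twist":0},{"translation":[1,-0.1,0],"twist":0},{"translation":[1,0,0],"twist":0},{"translation":[0,0,0],"twist":0},{"translation":[0,0,0],"twist":0}])

```text
time: 12.35
ee_pos: [0.6344, 0.1462, 0.0516]
eef_rot: [0.481, -0.518, 0.518, -0.481]
ft_force: [-0.6, 0.4, -0.2]
width: 0.0496
```

```bash
cat > sc.py <<'E'
from h import *
c=camera("scene"); P=lambda s,b,z: proj(c,[*((s*EE+b*NN)/1000),z])
print('line',eu(c,P(745,232,.058),P(745,152,.058),.058,'B',6))
for k in 'R','RB': print('edge',k,eu(c,P(745.8,135,.05),P(745.8,-70,.05),.05,k,8))
s=read_state();print(np.round(s['ee_pos']*1000,2),s['time'])
E
python3 sc.py
```

```text
line ((np.float64(744.52), np.float64(192.0)), -94.15, 0.21)
edge R ((np.float64(746.75), np.float64(25.9)), -94.33, 0.22)
edge RB ((np.float64(745.86), np.float64(32.5)), -94.39, 0.2)
[634.37 146.24  51.58] 12.4
```

Request:
jog_arm(commands=[{"translation":[0.5,0,0.5],"twist":0},{"translation":[0.5,0,0.5],"twist":0},{"translation":[0.6,-0.1,0],"twist":0},{"translation":[0,0,0],"twist":0},{"translation":[0,0,0],"twist":0}])

```text
time: 12.9
ee_pos: [0.6362, 0.1461, 0.0526]
eef_rot: [0.481, -0.518, 0.519, -0.481]
ft_force: [-0.6, 0.3, -0.8]
width: 0.0504
```

```bash
python3 sc.py
```

```text
line ((np.float64(746.37), np.float64(193.7)), -93.95, 0.23)
edge R ((np.float64(746.87), np.float64(52.4)), -94.36, 0.26)
edge RB ((np.float64(745.84), np.float64(35.1)), -94.36, 0.2)
[636.23 146.01  52.62] 12.95
```

Request:
jog_arm(commands=[{"translation":[-5,0.4,0],"twist":0},{"translation":[-15,1.1,0],"twist":0},{"translation":[-20,1.5,10],"twist":0},{"translation":[-20,1,30],"twist":0},{"translation":[-20,0,40],"twist":0},{"translation":[-30,0,40],"twist":0},{"translation":[-30,0,40],"twist":0},{"translation":[-30,0,0],"twist":0},{"translation":[0,0,0],"twist":0},{"translation":[0,0,0],"twist":0}])

```text
time: 13.95
ee_pos: [0.466, 0.1497, 0.2129]
eef_rot: [0.481, -0.518, 0.519, -0.481]
ft_force: [0.2, -0.8, 0.3]
width: 0.0498
```

```bash
python3 m.py 0.7; python3 sc.py; python3 -c "
from h import *
snap('top','t7.png');c=camera('scene');cv2.imwrite('pics/c7.png',cv2.resize(c['img'][200:310,140:290],None,fx=5,fy=5,interpolation=cv2.INTER_NEAREST)[:,:,::-1])"
```

```text
front ((np.float64(785.56), np.float64(194.5)), -94.9, 0.22)
line ((np.float64(745.74), np.float64(189.4)), -94.3, 0.15)
back ((np.float64(634.16), np.float64(200.1)), -94.38, 0.08)
pl ((np.float64(687.44), np.float64(238.6)), 175.92, 0.07)
pr ((np.float64(683.48), np.float64(147.9)), 175.83, 0.13)
far R ((np.float64(745.86), np.float64(26.0)), -94.14, 0.12)
far RB ((np.float64(744.68), np.float64(43.6)), -94.19, 0.26)
far G ((np.float64(746.49), np.float64(46.8)), -94.06, 0.14)
near ((np.float64(485.93), np.float64(-6.5)), -94.36, 0.1)
left ((np.float64(635.05), np.float64(268.8)), 177.44, 1.03)
[0.39213604 0.04476398 1.23458207]
line ((np.float64(746.42), np.float64(192.0)), -94.08, 0.21)
edge R ((np.float64(746.7), np.float64(28.1)), -94.4, 0.25)
edge RB ((np.float64(745.85), np.float64(35.6)), -94.35, 0.21)
[466.45 149.76 212.23] 14.05
```

View pics/c7.png

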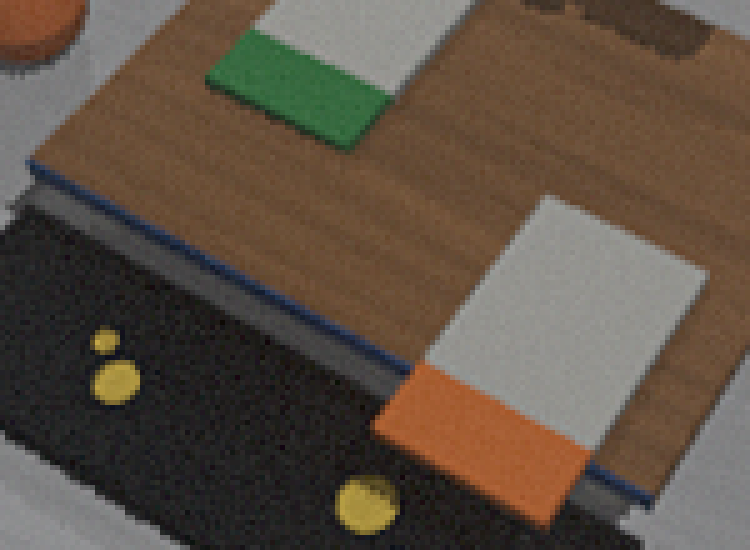

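View pics/t7.png

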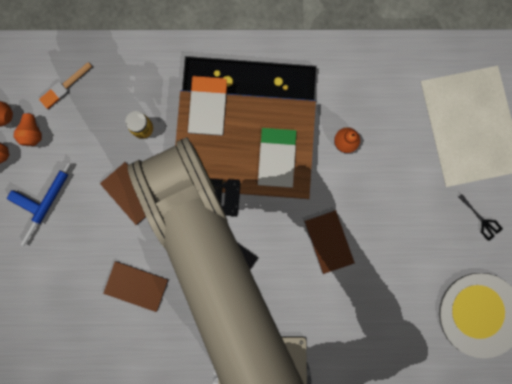

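```bash
python3 -c "
from h import *
s=read_state();print(s['ee_pos'],np.abs(s['joint_vel']).max(),s['time']);print(close_job())"
```

```text
[0.46645043 0.14993538 0.21201123] 0.0037908357047017303 14.15
the job is handed in; nothing more can be done
None
```

I pushed the orange-striped panel flat along the stand with two spread fingertips on its back edge. The first contact squared it up. I then backed off to measure, made a small final push and withdrew the hand. The job was handed in at about 14 s, with the hand clear and still about 0.21 m above the table.

- **Position:** in the last top view the orange/white line was 0.1 mm short of the stand's edge. In the scene view it was level with the edge, to about ±0.5 mm.
- **Squareness:** the panel is square to the edge to about 0.2–0.3°. One short, partly obscured fit of the panel's front edge read 0.7°.
- **Back edge disagreed:** it read about 1.6 mm further back than the line. I put that down to the top camera also seeing the panel's near side face, and relied on the line and front edge instead.
- **Bystanders:** the green panel, gourd and jar looked unmoved in the last pictures; I did not measure them again.

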